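# Index the dropping funnel over the empty beaker

### The arm

A 6-joint arm with a two-finger parallel gripper is mounted at the origin on the work surface. World frame = base frame: x ahead of the robot, y to its left, z up, the work surface at z = 0. Lengths are in mm, angles in rad, forces in N, time in s.
With the tool pointing down it reaches from about 400 to 925 mm from the base axis. Payload 12.5 kg.
Tool frame: the origin (TCP) lies on the centre line of the jaws, within the pads' length; the fingertips stand 19 mm ahead of it and the grasp point (between the pads) is the TCP; z points along the fingers, y is the line along which they close (so a half turn about z gives the same grasp; the last joint's range is limited). The gripper opens to 95 mm and grips with 3 to 60 N. Pads are 20 mm wide; open, the fingers measure 119 mm over their backs; the gripper's body (75 mm by 180 mm) begins 59 mm behind the grasp point.
Start: joints at [-1.263, 0.491, 1.559, -0, 1.092, -0.106], TCP at [251.331, -572.256, 233.661] pointing down, gripper open.
Joint ranges: [-3.1, 3.1], [-0.84, 2.19], [0.05, 2.79], [-1.13, 4.28], [0.06, 2.93], [-2.69, 2.69]. Speed limits (rad/s): [2.22, 2.22, 2.79, 3.14, 3.14, 3.14].

### API

Orientations are given as [roll, pitch, yaw] about the fixed x, y, z axes, in that order (R = Rz(yaw) Ry(pitch) Rx(roll)).
In Python, from cell import state, read_camera, job_done gives the robot as it stands.
- The arm moves only by the tool arm_command, never from a script. Its argument "deltas" is a list of rows, each an object of numbers: "dx", "dy", "dz": the shift along the world's x, y, z in m; "yaw": the turn about the world's z in degrees. In form: [{"dx": .., "dy": .., "dz": .., "yaw": ..}, ...]. A call has 1 to 20 rows; each row shifts and turns the commanded pose from where the row before left it; what a row does not reach is not made up. A row lasts 1/10 s, in which the tool goes at most 50 mm and 8.59 degrees, less where a joint would pass 70% of its speed; a pose out of reach is approached as far as the arm can. A call with a gripper value outside its range is refused whole. "gripper" is the finger opening in m, from 0 to 0.0951, set as the call begins (left out, the last holds). The fingers move at their own pace and stop on an object; the grip force is fixed at half the most. Time passes only in rows, so rows that do not move let the fingers close. It gives the time, the measured TCP pose, the force, the opening and the grip force at its end, in the units of the state.
- state(): the state, without advancing time (a new reading comes with each control period).
- read_camera(name): name is "side" or "top" or "wrist"; returns a dict with "color" (420x560x3 uint8, red, green, blue), "range_z" (420x560 float32, mm along the optical axis (not along the pixel's ray), 0 where there is no reading), "fx", "fy", "cx", "cy" (pixels), "extrinsics" (4x4, takes a point from camera to world coordinates). Camera axes: x right, y up, looking along -z (the intrinsics and any distortion apply to the point x, -y, -z); pixel columns grow to the right and rows downward; lengths in mm; the calibration is good to about 2 mm. A picture is of the moment at which its call begins.
- job_done(): hands the job in; it is judged then, once.
The state is a dict: "t": time; "joints": joint angles; "qvel": joint speeds; "tau": joint torques, N m; "eef_pos": TCP position; "tcp_rot": TCP orientation; "ft_force": force on the tool from outside, world axes, zero at the start; "moment": the same for the moment, N m; "opening": opening from 0.0 (shut) to 1.0 (fully open); "grip_force": force on a finger pad.
Only numpy, scipy, OpenCV 4.12 (cv2) and the standard library are available. Lean on these libraries where they do the work, as an engineer would, in place of code of your own. Each camera call takes 0.05 s, during which the arm holds its last target. There are 200 camera calls.

### The job

Move the fraction stand's swing arm on by one hole, so that the dropping funnel's spout stands over the open, empty beaker instead of the conical flask: hook a fingertip through the pull ring, without pinching the ring or forcing it, to draw the spring index pin up out of its hole, swing the arm one hole and no farther, and let the pin drop fully home. Leave the glassware, the tube rack and the dishes where they stand.

Things in the scene. Friction and masses are not known exactly. Their poses are not given: they have to be found in the camera images.
- stand: Fraction-collecting stand, fixed. White base plate 280 x 240 mm, top 12 mm above the bench, pillar 30 mm thick, on it a fan-shaped index plate and a level swing arm. Origin: on the pillar's axis at bench height; x: level, from the pillar to the middle receiver, roughly away from the robot; z up. Receivers stand on the base, 135 mm from the axis, on +x and 30 degrees (0.524 rad) to either side
- pivot (a point): Point on the pillar's axis, about which the arm swings, 162 mm above the bench at the underside of the arm's bar (30 mm wide, 12 mm thick). The arm's hub rises here to 194 mm. The arm's short end, with pin and ring, points towards the robot; its far end carries the glass funnel, whose stopper ends 284 mm above the bench
- swing_arm (a joint): Angle of the arm (rad). 0: pin in the middle hole, funnel on the stand's +x. Positive is counter-clockwise from above: the funnel goes to the stand's +y, pin and ring to its -y. At +0.524 or -0.524 the pin stands over the next hole and the funnel over the receiver there. It stays where it is left; 0.6 N at the ring moves it when the pin is up; a pin in its hole has 1 mm of play
- index_pin (a joint): Rise of the spring index pin (m). 0: home, 9 mm deep in a hole. It is clear of the hole from about 0.009 and sits near 0.009 if let down on the plate between holes; upper stop 0.022. The spring presses it down with 3.5 N at 0 and 7 N at 0.022. The pin is 8 mm thick with a round nose, and drops into a hole by itself if let go within 3 mm of it
- hole_plus (a point): Centre of the mouth of the hole that the pin enters at +0.524, in the top of the index plate, 160 mm above the bench. The metal plate, 10 mm thick, lies on the pillar's -x side under the arm and reaches 115 mm from the axis; it has five holes 10.5 mm wide, 90 mm from the axis, 30 degrees apart, the middle one on the stand's -x
- hole_minus (a point): The same for the hole that the pin enters at -0.524
- pull_ring: Round upright steel ring, rigid on top of the pin: 44 mm inside, 54 mm outside, 5 mm round bar. Origin: its centre, straight above the pin, 90 mm from the pivot's axis and 231 mm above the bench when the pin is home. x: the ring's own axis, level, from ring to pivot; a fingertip goes in along x from the robot's side. y: level across the opening. z up. It swings with the arm and rises with the pin
- ring_top (a point): Highest point of the ring's opening (inner edge), 22 mm above the ring's centre; the opening's lowest point lies 44 mm below it. Under the ring a plunger sleeve 17 mm thick on a 25 mm nut stands on the arm and ends 196 mm above the bench; nothing stands on the robot's side of the ring
- spout_tip (a point): Lower end of the funnel's glass stem (7 mm thick), 135 mm from the pivot's axis, 108 mm above the bench; swings with the arm
- beaker: Open, empty, straight glass beaker, 53 mm wide (57 at the rim), 68 mm tall, loose on the base plate at one side of the flask (either side). Origin: centre of its underside, z up
- capped_bottle: Closed glass bottle with a screw cap, 49 mm wide, 88 mm tall, loose on the base plate at the flask's other side. Origin: centre of its underside
- flask: Open conical glass flask with a narrow neck, 55 mm wide at the foot, 77 mm tall, loose on the base plate, under the spout at the start. Origin: centre of its underside
- tube_rack: Pale foam block 75 x 170 mm, 28 mm thick, with small clear tubes up to 64 mm high, loose on the bench at one side of the stand. Origin: centre of its underside; y along its length
- dish_stack: Stack of three clear culture dishes, 92 mm wide, 45 mm tall, loose on the bench at the stand's other side. Origin: centre of its underside
Not all that is in view belongs to the job. What is shaped like the beaker but blue or purple is not meant.

How it is judged (in metres and radians):
On the way, in this order (a step that is already met when the one before it is completed fails the run):
1. the index pin is raised clear of its hole (value of joint index_pin above 0.0085 m), for 0.1 s.
2. the spout stands over the beaker's mouth (horizontal distance between spout_tip and beaker below 0.014 m), for 0.2 s.
At the end, for the whole second after the job is handed in: The index pin is home (less than 3 mm up) in the next hole, the spout's end is within 14 mm of the beaker's centre seen from above, the arm is at rest, and the beaker stands upright (value of joint index_pin below 0.003 m and horizontal distance between spout_tip and beaker below 0.014 m and velocity of joint swing_arm between -0.05 and 0.05 rad/s and angle between beaker's own z axis and vertical below 0.1 rad); the robot touches nothing.
It fails at once if the arm is swung past the next hole (more than 39 degrees from its first one) (value of joint swing_arm above 0.68 rad or value of joint swing_arm below -0.68 rad).
It fails at once if the pull ring is pinched or forced (more than 32 N between the fingers and the ring) (contact force between the fingers and pull_ring above 32 N).
It fails at once if glassware, tube rack or dishes moved more than 12 mm (distance of any of beaker, capped_bottle, flask, tube_rack, dish_stack from where it was at the start of the episode above 0.012 m).
It also fails if it takes over 40 s, if anything falls off the work surface, if the arm or the gripper's body presses on something with over 40 N, if the wrist force passes 120 N, or if a joint passes its speed limit or range.

## Working session

There is one attempt and no reset: what is moved stays moved. The work goes in short steps, Python scripts to look and compute and a tool call to move; the robot and the scene stay as the last step left them, time stands still between calls to the robot, and variables do not carry over. Pictures are saved under pics/ and viewed, at most 10 in all, crops included, and the job is handed in when it is done.

Besides the shell and the picture viewer there is one more tool, called as a command line: name --argument value ..., lists and objects as JSON in quotes. arm_command: Moves the arm, as the interface text tells. Its arguments: {"type":"object","properties":{"deltas":{"type":"array"},"gripper":{"type":"number"}},"required":["deltas"]}

```bash
mkdir -p pics
cat > h.py <<'E'
import numpy as np,cv2
from cell import state,read_camera,job_done
def snap(n,f):
    c=read_camera(n); cv2.imwrite(f'pics/{f}.png',cv2.cvtColor(c['color'],cv2.COLOR_RGB2BGR))
    np.savez(f'pics/{f}.npz',**{k:np.array(v) for k,v in c.items()}); return c
def ld(f): return np.load(f'pics/{f}.npz')
def px(c,u,v,d=None,z=None):
    E=np.array(c['extrinsics']);r=np.array([(u-c['cx'])/c['fx'],-(v-c['cy'])/c['fy'],-1.])
    R=E[:3,:3]@r
    if z is not None: d=(z-E[2,3])/R[2]
    if d is None: d=c['range_z'][int(v),int(u)]
    return E[:3,3]+R*d
def crop(f,u0,v0,w,h,s,out):
    im=cv2.imread(f'pics/{f}.png')[v0:v0+h,u0:u0+w];cv2.imwrite(f'pics/{out}.png',cv2.resize(im,None,fx=s,fy=s,interpolation=cv2.INTER_CUBIC))
E
python3 - <<'E'
from h import *
for n in('top','side'):
    c=snap(n,n+'0'); print(n,np.round(c['extrinsics'],3).tolist(),c['fx'])
s=state();print(s)
a=cv2.imread('pics/top0.png');b=cv2.imread('pics/side0.png')
E
```

```text
top [[0.002, 0.985, -0.171, 396.446], [-1.0, -0.001, -0.021, -52.867], [-0.02, 0.171, 0.985, 1201.081], [0.0, 0.0, 0.0, 1.0]] 484.6649411454826
side [[0.994, 0.073, -0.086, 512.774], [-0.111, 0.757, -0.643, -550.76], [0.019, 0.649, 0.761, 811.628], [0.0, 0.0, 0.0, 1.0]] 382.47737478982833
{'t': 0.1, 'joints': array([-1.26263092e+00,  4.91468506e-01,  1.55940776e+00,  1.26207845e-05,
        1.09170684e+00, -1.05562085e-01]), 'qvel': array([ 7.97877677e-06, -3.17062395e-03, -1.32415544e-03, -7.64496024e-04,
        1.24554926e-03, -1.26825098e-03]), 'tau': array([ 3.55783872e-03, -6.13622475e+01, -2.58606416e+01,  6.93908427e-02,
        4.70189180e-02, -4.71542626e-05]), 'eef_pos': array([ 251.24744394, -572.04903824,  233.13266637]), 'tcp_rot': array([-3.14060889e+00, -1.15492087e-04,  4.13721610e-01]), 'ft_force': array([-0.10580791, -0.93181812, -0.78789262]), 'moment': array([-0.01878581, -0.02607702, -0.01939384]), 'grip_force': 0.0, 'opening': 0.9988583736175682}
```

View pics/top0.png

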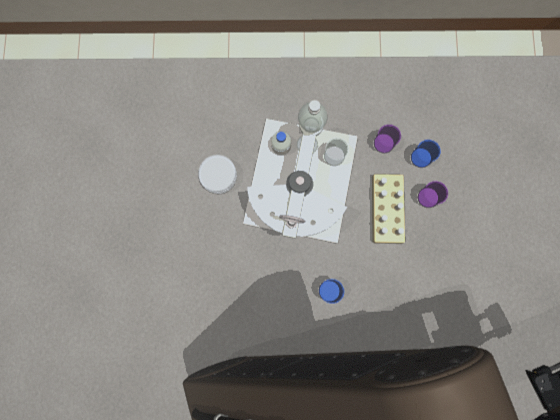

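View pics/side0.png

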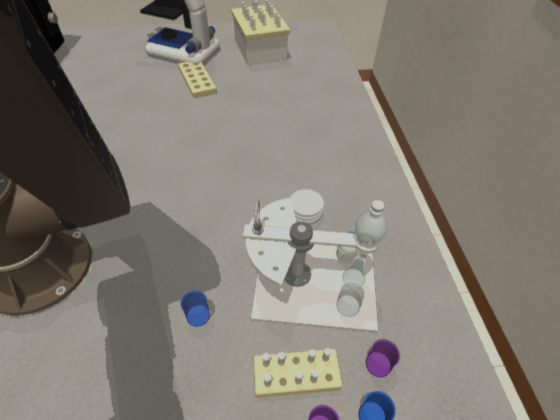

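The top view shows the clear beaker at (335,153), on the robot's right (stand -y). The blue-capped bottle is at (281,142), the ring near (292,220) and the hub at (299,181). The blue and purple cups at (331,291), (387,138), (425,153) and (432,194) are decoys. So the arm has to swing negative, which takes the ring to +y. Next I'll check the beaker and the finger shape up close.

Run:
```python
from h import *
snap('wrist','w0')
a=cv2.imread('pics/top0.png'); 
A=cv2.resize(a[100:250,235:365],None,fx=4,fy=4,interpolation=cv2.INTER_CUBIC)[:600]
w=cv2.resize(cv2.imread('pics/w0.png'),(280,210))
t=cv2.resize(a[350:420,490:560],(280,280),interpolation=cv2.INTER_CUBIC)
C=np.zeros((600,800,3),np.uint8);C[:,:520]=A;C[:210,520:]=w;C[210:490,520:]=t
cv2.imwrite('pics/c1.png',C)
c=ld('top0')
for n,u,v in [('hub',299,181),('ring',292,217),('beaker',335,155),('cap',281,137),('armend',290,234),('stopper',314,104)]: print(n,px(c,u,v).round(1))
```

```text
hub [618.7 -88.3 194.6]
ring [532.5 -71.8 256.8]
beaker [ 725.3 -185.7   14.8]
cap [745.9 -49.9 100.2]
armend [507.9 -69.  174.7]
stopper [ 755.  -115.9  285.2]
```

View pics/c1.png

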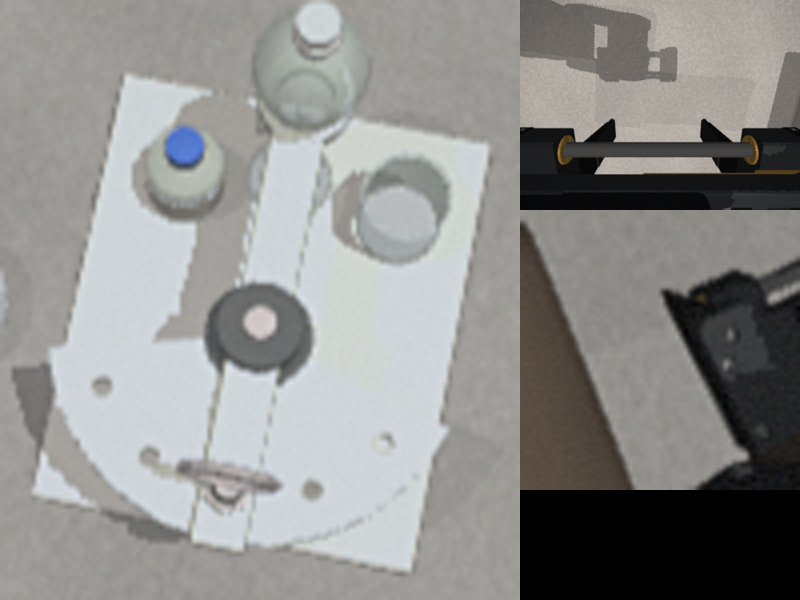

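The crop confirms the beaker is clear, open and empty at (335,155), with the bottle's blue cap on the other side. The fingers point straight down and taper, so they can't hook the ring from above. Rows only offer yaw, so I'll test in free space whether reaching past the limit tilts the tool outward and keeps that tilt.

arm_command --deltas '[{"dx": 0.018, "dy": -0.041}, {"dx": 0.018, "dy": -0.041}, {"dx": 0.018, "dy": -0.041}, {"dx": 0.018, "dy": -0.041}, {"dx": 0.018, "dy": -0.041}, {"dx": 0.018, "dy": -0.041}, {"dx": 0.018, "dy": -0.041}, {"dx": 0.018, "dy": -0.041}, {"dx": 0.018, "dy": -0.041}, {"dx": 0.018, "dy": -0.041}]' --gripper 0.0

```text
$.deltas[0]: bad value
```

```bash
python3 -c "
from h import *
s=state();print([s[k].round(3) if hasattr(s[k],'round') else s[k] for k in('t','joints','eef_pos','tcp_rot','ft_force','opening')])"
```

```text
[0.15, array([-1.263,  0.491,  1.559, -0.   ,  1.092, -0.106]), array([ 251.287, -572.074,  233.194]), array([-3.141, -0.   ,  0.414]), array([-0.146,  0.832,  0.937]), 1.0014856440194089]
```

arm_command --deltas '[{"dx": 0.018, "dy": -0.041, "dz": 0, "yaw": 0}, {"dx": 0.018, "dy": -0.041, "dz": 0, "yaw": 0}, {"dx": 0.018, "dy": -0.041, "dz": 0, "yaw": 0}, {"dx": 0.018, "dy": -0.041, "dz": 0, "yaw": 0}, {"dx": 0.018, "dy": -0.041, "dz": 0, "yaw": 0}, {"dx": 0.018, "dy": -0.041, "dz": 0, "yaw": 0}, {"dx": 0.018, "dy": -0.041, "dz": 0, "yaw": 0}, {"dx": 0.018, "dy": -0.041, "dz": 0, "yaw": 0}, {"dx": 0.018, "dy": -0.041, "dz": 0, "yaw": 0}, {"dx": 0.018, "dy": -0.041, "dz": 0, "yaw": 0}]' --gripper 0.0

```text
t: 1.15
eef_pos: [390.0, -889.4, 206.2]
tcp_rot: [3.114, -0.001, 0.414]
ft_force: [0.2, 0.1, -2.3]
opening: 0.214
grip_force: 0.0
```

```bash
cat > s.py <<'E'
from h import *
s=state();print([s[k].round(3).tolist() if hasattr(s[k],'round') else s[k] for k in('t','joints','eef_pos','tcp_rot','ft_force','opening')])
E
python3 s.py
```

```text
[1.15, [-1.226, 1.239, 0.053, 0.003, 1.822, -0.068], [390.006, -889.358, 206.17], [3.114, -0.001, 0.414], [0.207, 0.089, -2.348], 0.21372878615794658]
```

arm_command --deltas '[{"dx": 0.018, "dy": -0.041, "dz": 0.02, "yaw": 0}, {"dx": 0.018, "dy": -0.041, "dz": 0.02, "yaw": 0}, {"dx": 0.018, "dy": -0.041, "dz": 0.02, "yaw": 0}, {"dx": 0.018, "dy": -0.041, "dz": 0.02, "yaw": 0}, {"dx": 0.018, "dy": -0.041, "dz": 0.02, "yaw": 0}]'

```text
t: 1.65
eef_pos: [401.0, -914.5, 259.7]
tcp_rot: [2.948, 0.0, 0.414]
ft_force: [-1.0, 0.1, -0.6]
opening: 0.001
grip_force: 0.0
```

```bash
python3 s.py
```

```text
[1.65, [-1.227, 1.191, 0.048, 0.013, 1.71, -0.067], [401.048, -914.454, 259.696], [2.948, 0.0, 0.414], [-0.995, 0.13, -0.607], 0.0008856623188747973]
```

arm_command --deltas '[{"dx": -0.016, "dy": 0.036, "dz": 0, "yaw": 0}, {"dx": -0.016, "dy": 0.036, "dz": 0, "yaw": 0}, {"dx": 0, "dy": 0, "dz": 0, "yaw": 0}]'

```text
t: 1.95
eef_pos: [384.9, -879.0, 257.6]
tcp_rot: [2.959, -0.0, 0.414]
ft_force: [0.3, 0.1, 0.0]
opening: 0.004
grip_force: 0.0
```

```bash
python3 s.py
```

```text
[1.95, [-1.23, 1.014, 0.454, 0.014, 1.492, -0.073], [384.888, -879.019, 257.639], [2.959, -0.0, 0.414], [0.324, 0.122, 0.019], 0.004041891498022874]
```

Tilt builds up and stays after backing off (0.18 rad outward), so a horizontal hook looks possible. I'll fit a quick planar model to check that a horizontal tool can reach the ring.

```bash
cat > k.py <<'E'
import numpy as np
from scipy.optimize import least_squares
Q=np.array([(.4915,1.5594,1.0917),(1.239,.053,1.822),(1.191,.048,1.71),(1.014,.454,1.492)])
P=np.array([(251.3,-572.1,233.4),(390,-889.4,206.2),(401,-914.45,259.7),(384.9,-879,257.6)])
r=np.sqrt((P[:,:2]**2).sum(1)-66.3**2)
def fk(p,q):
    a,h,L2,L3,Lt,e=p; A=q[...,0];B=A+q[...,1];C=B+q[...,2]
    return np.stack([a+L2*np.sin(A)+L3*np.sin(B)+Lt*np.sin(C)+e*np.cos(B), h+L2*np.cos(A)+L3*np.cos(B)+Lt*np.cos(C)-e*np.sin(B)],-1)
f=lambda p:np.r_[(fk(p,Q)-np.c_[r,P[:,2]]).ravel(),(p[0])*.01,(p[5])*.01]
s=least_squares(f,[0,350,450,400,300,0]);print(s.x.round(1),f(s.x).round(1))
p=s.x
for z in (235,255):
  for R in (480,540,600,650):
   for C in (np.pi/2,np.pi*.6,np.pi*.65,np.pi*.7):
    best=None
    for x0 in ((.2,2.),(-.6,2.6),(.8,1.)):
      t=least_squares(lambda x:fk(p,np.array([x[0],x[1],C-x[0]-x[1]]))-[R,z],x0,bounds=([-.84,.05],[2.19,2.79]))
      if best is None or t.cost<best.cost: best=t
    print(z,R,round(C,2),best.x.round(2),(C-best.x.sum()).round(2),'err',round((2*best.cost)**.5,1))
E
python3 k.py
```

```text
[ -4.3 193.8 590.3 412.8 253.9  40.9] [-0.1 -0.   0.   0.4 -0.2 -0.5  0.2  0.1 -0.   0.4]
235 480 1.57 [0.81 2.73] -1.97 err 0.0
235 480 1.88 [0.44 2.62] -1.18 err 0.0
235 480 2.04 [0.3  2.54] -0.8 err 0.0
235 480 2.2 [0.22 2.45] -0.47 err 0.0
235 540 1.57 [0.72 2.56] -1.71 err 0.0
235 540 1.88 [0.45 2.48] -1.04 err 0.0
235 540 2.04 [0.35 2.41] -0.72 err 0.0
235 540 2.2 [0.28 2.33] -0.41 err 0.0
235 600 1.57 [0.69 2.41] -1.53 err 0.0
235 600 1.88 [0.48 2.34] -0.94 err 0.0
235 600 2.04 [0.4  2.28] -0.63 err 0.0
235 600 2.2 [0.35 2.2 ] -0.35 err 0.0
235 650 1.57 [0.69 2.29] -1.41 err 0.0
235 650 1.88 [0.51 2.23] -0.85 err 0.0
235 650 2.04 [0.44 2.16] -0.57 err 0.0
235 650 2.2 [0.4  2.09] -0.29 err 0.0
255 480 1.57 [0.72 2.72] -1.86 err 0.0
255 480 1.88 [0.36 2.6 ] -1.07 err 0.0
255 480 2.04 [0.24 2.51] -0.71 err 0.0
255 480 2.2 [0.16 2.42] -0.39 err 0.0
255 540 1.57 [0.65 2.55] -1.63 err 0.0
255 540 1.88 [0.39 2.46] -0.96 err 0.0
255 540 2.04 [0.3  2.39] -0.64 err 0.0
255 540 2.2 [0.24 2.3 ] -0.34 err 0.0
255 600 1.57 [0.63 2.41] -1.47 err 0.0
255 600 1.88 [0.43 2.33] -0.87 err 0.0
255 600 2.04 [0.35 2.26] -0.57 err 0.0
255 600 2.2 [0.31 2.18] -0.29 err 0.0
255 650 1.57 [0.64 2.29] -1.36 err 0.0
255 650 1.88 [0.47 2.21] -0.79 err 0.0
255 650 2.04 [0.41 2.15] -0.51 err 0.0
255 650 2.2 [0.37 2.07] -0.24 err 0.0
```

The tool can reach horizontally if the wrist flips through J4≈π. To keep J6 in range, I'll first yaw −90°, then build up tilt, then turn the tool to the ring's azimuth and come in.

arm_command --deltas '[{"dx": 0, "dy": 0, "dz": 0, "yaw": -8.2}, {"dx": 0, "dy": 0, "dz": 0, "yaw": -8.2}, {"dx": 0, "dy": 0, "dz": 0, "yaw": -8.2}, {"dx": 0, "dy": 0, "dz": 0, "yaw": -8.2}, {"dx": 0, "dy": 0, "dz": 0, "yaw": -8.2}, {"dx": 0, "dy": 0, "dz": 0, "yaw": -8.2}, {"dx": 0, "dy": 0, "dz": 0, "yaw": -8.2}, {"dx": 0, "dy": 0, "dz": 0, "yaw": -8.2}, {"dx": 0, "dy": 0, "dz": 0, "yaw": -8.2}, {"dx": 0, "dy": 0, "dz": 0, "yaw": -8.2}, {"dx": 0, "dy": 0, "dz": 0, "yaw": -8.0}]'

```text
t: 3.05
eef_pos: [381.3, -872.2, 253.1]
tcp_rot: [2.953, -0.005, -1.161]
ft_force: [-0.5, 0.1, 0.5]
opening: 0.005
grip_force: 0.0
```

```bash
python3 s.py
```

```text
[3.05, [-1.178, 1.198, 0.047, -0.199, 1.882, 1.492], [381.253, -872.162, 253.071], [2.953, -0.005, -1.161], [-0.454, 0.072, 0.533], 0.004877225582608299]
```

arm_command --deltas '[{"dx": 0.018, "dy": -0.041, "dz": 0.02, "yaw": 0}, {"dx": 0.018, "dy": -0.041, "dz": 0.02, "yaw": 0}, {"dx": 0.018, "dy": -0.041, "dz": 0.02, "yaw": 0}, {"dx": 0.018, "dy": -0.041, "dz": 0.02, "yaw": 0}, {"dx": 0.018, "dy": -0.041, "dz": 0.02, "yaw": 0}, {"dx": 0.018, "dy": -0.041, "dz": 0.02, "yaw": 0}, {"dx": 0.018, "dy": -0.041, "dz": 0.02, "yaw": 0}, {"dx": 0.018, "dy": -0.041, "dz": 0.02, "yaw": 0}, {"dx": 0.018, "dy": -0.041, "dz": 0.02, "yaw": 0}, {"dx": 0.018, "dy": -0.041, "dz": 0.02, "yaw": 0}, {"dx": 0.018, "dy": -0.041, "dz": 0.02, "yaw": 0}, {"dx": 0.018, "dy": -0.041, "dz": 0.02, "yaw": 0}, {"dx": 0.018, "dy": -0.041, "dz": 0.02, "yaw": 0}, {"dx": 0.018, "dy": -0.041, "dz": 0.02, "yaw": 0}, {"dx": 0.018, "dy": -0.041, "dz": 0.02, "yaw": 0}]'

```text
t: 4.55
eef_pos: [396.5, -959.7, 339.7]
tcp_rot: [2.917, -0.435, -1.065]
ft_force: [0.0, 1.4, 0.4]
opening: 0.003
grip_force: 0.0
```

```bash
cat >> s.py <<'E'
from scipy.spatial.transform import Rotation as Ro
R=Ro.from_euler('xyz',s['tcp_rot']).as_matrix();print('toolz',R[:,2].round(3),'az',np.degrees(np.arctan2(R[1,2],R[0,2])).round(1),'toolx',R[:,0].round(2),'tooly',R[:,1].round(2))
E
python3 s.py
```

```text
[4.55, [-1.202, 1.131, 0.048, -0.165, 1.504, 1.456], [396.52, -959.681, 339.668], [2.917, -0.435, -1.065], [0.003, 1.447, 0.435], 0.002646774516877075]
toolz [ 0.004 -0.467 -0.884] az -89.5 toolx [ 0.44 -0.79  0.42] tooly [-0.9  -0.39  0.2 ]
```

arm_command --deltas '[{"dx": 0.014, "dy": -0.034, "dz": 0.033, "yaw": 0}, {"dx": 0.014, "dy": -0.034, "dz": 0.033, "yaw": 0}, {"dx": 0.014, "dy": -0.034, "dz": 0.033, "yaw": 0}, {"dx": 0.014, "dy": -0.034, "dz": 0.033, "yaw": 0}, {"dx": 0.014, "dy": -0.034, "dz": 0.033, "yaw": 0}, {"dx": 0.014, "dy": -0.034, "dz": 0.033, "yaw": 0}, {"dx": 0.014, "dy": -0.034, "dz": 0.033, "yaw": 0}, {"dx": 0.014, "dy": -0.034, "dz": 0.033, "yaw": 0}, {"dx": 0.014, "dy": -0.034, "dz": 0.033, "yaw": 0}, {"dx": 0.014, "dy": -0.034, "dz": 0.033, "yaw": 0}, {"dx": 0.014, "dy": -0.034, "dz": 0.033, "yaw": 0}, {"dx": 0.014, "dy": -0.034, "dz": 0.033, "yaw": 0}, {"dx": 0.014, "dy": -0.034, "dz": 0.033, "yaw": 0}, {"dx": 0.014, "dy": -0.034, "dz": 0.033, "yaw": 0}, {"dx": 0.014, "dy": -0.034, "dz": 0.033, "yaw": 0}]'

```text
t: 6.05
eef_pos: [382.7, -975.5, 554.5]
tcp_rot: [2.796, -0.837, -0.921]
ft_force: [-0.6, -0.1, 0.2]
opening: 0.007
grip_force: 0.0
```

```bash
python3 s.py
```

```text
[6.05, [-1.234, 0.963, 0.048, -0.113, 1.248, 1.398], [382.717, -975.537, 554.521], [2.796, -0.837, -0.921], [-0.555, -0.113, 0.248], 0.006812606649080854]
toolz [ 0.153 -0.761 -0.63 ] az -78.6 toolx [ 0.41 -0.53  0.74] tooly [-0.9  -0.37  0.23]
```

arm_command --deltas '[{"dx": 0.016, "dy": -0.039, "dz": 0.027, "yaw": 0}, {"dx": 0.016, "dy": -0.039, "dz": 0.027, "yaw": 0}, {"dx": 0.016, "dy": -0.039, "dz": 0.027, "yaw": 0}, {"dx": 0.016, "dy": -0.039, "dz": 0.027, "yaw": 0}, {"dx": 0.016, "dy": -0.039, "dz": 0.027, "yaw": 0}, {"dx": 0.016, "dy": -0.039, "dz": 0.027, "yaw": 0}, {"dx": 0.016, "dy": -0.039, "dz": 0.027, "yaw": 0}, {"dx": 0.016, "dy": -0.039, "dz": 0.027, "yaw": 0}, {"dx": 0.016, "dy": -0.039, "dz": 0.027, "yaw": 0}, {"dx": 0.016, "dy": -0.039, "dz": 0.027, "yaw": 0}, {"dx": 0.016, "dy": -0.039, "dz": 0.027, "yaw": 0}, {"dx": 0.016, "dy": -0.039, "dz": 0.027, "yaw": 0}, {"dx": 0.016, "dy": -0.039, "dz": 0.027, "yaw": 0}, {"dx": 0.016, "dy": -0.039, "dz": 0.027, "yaw": 0}, {"dx": 0.016, "dy": -0.039, "dz": 0.027, "yaw": 0}, {"dx": 0.016, "dy": -0.039, "dz": 0.027, "yaw": 0}, {"dx": 0.016, "dy": -0.039, "dz": 0.027, "yaw": 0}, {"dx": 0.016, "dy": -0.039, "dz": 0.027, "yaw": 0}]'

```text
t: 7.85
eef_pos: [400.3, -1039.5, 633.9]
tcp_rot: [2.305, -1.229, -0.422]
ft_force: [1.0, 0.2, -0.2]
opening: 0.007
grip_force: 0.0
```

```bash
python3 s.py
```

```text
[7.85, [-1.255, 0.989, 0.048, -0.047, 0.761, 1.354], [400.348, -1039.542, 633.94], [2.305, -1.229, -0.422], [1.024, 0.205, -0.212], 0.006735004150489]
toolz [ 0.272 -0.936 -0.225] az -73.8 toolx [ 0.31 -0.14  0.94] tooly [-0.91 -0.32  0.25]
```

arm_command --deltas '[{"dx": 0.016, "dy": -0.037, "dz": 0.029, "yaw": 0}, {"dx": 0.016, "dy": -0.037, "dz": 0.029, "yaw": 0}, {"dx": 0.016, "dy": -0.037, "dz": 0.029, "yaw": 0}, {"dx": 0.016, "dy": -0.037, "dz": 0.029, "yaw": 0}, {"dx": 0.016, "dy": -0.037, "dz": 0.029, "yaw": 0}, {"dx": 0.016, "dy": -0.037, "dz": 0.029, "yaw": 0}, {"dx": 0.016, "dy": -0.037, "dz": 0.029, "yaw": 0}, {"dx": 0.016, "dy": -0.037, "dz": 0.029, "yaw": 0}]'

```text
t: 8.65
eef_pos: [405.9, -1039.2, 681.5]
tcp_rot: [1.835, -1.307, 0.049]
ft_force: [-0.8, -0.2, 0.1]
opening: 0.007
grip_force: 0.0
```

```bash
python3 s.py
python3 - <<'E'
from h import *
c=ld('top0')
for u,v in [(331,285),(331,297),(432,185),(425,145),(387,130),(402,178),(217,174)]: print(u,v,px(c,u,v).round())
E
```

```text
[8.65, [-1.255, 0.98, 0.048, -0.02, 0.611, 1.332], [405.933, -1039.226, 681.49], [1.835, -1.307, 0.049], [-0.756, -0.208, 0.125], 0.006940722823995708]
toolz [ 0.299 -0.952 -0.068] az -72.6 toolx [0.26 0.01 0.97] tooly [-0.92 -0.31  0.25]
331 285 [ 402. -171.    4.]
331 297 [ 373. -170.    3.]
432 185 [ 643. -418.   36.]
425 145 [ 745. -407.   33.]
387 130 [ 782. -313.   39.]
402 178 [ 663. -348.   27.]
217 174 [670. 108.  43.]
```

arm_command --deltas '[{"dx": -0.015, "dy": 0.04, "dz": -0.02, "yaw": 2}, {"dx": -0.012, "dy": 0.035, "dz": -0.02, "yaw": 5}, {"dx": 0, "dy": 0.03, "dz": -0.03, "yaw": 7}, {"dx": 0, "dy": 0.03, "dz": -0.03, "yaw": 7}, {"dx": 0, "dy": 0.03, "dz": -0.03, "yaw": 7}, {"dx": 0, "dy": 0.03, "dz": -0.03, "yaw": 7}, {"dx": 0, "dy": 0.03, "dz": -0.03, "yaw": 7}, {"dx": 0, "dy": 0.03, "dz": -0.03, "yaw": 7}, {"dx": 0, "dy": 0.03, "dz": -0.03, "yaw": 7}, {"dx": 0, "dy": 0.03, "dz": -0.03, "yaw": 5}]'

```text
t: 9.65
eef_pos: [408.7, -845.9, 487.9]
tcp_rot: [2.0, -1.276, 0.654]
ft_force: [0.2, 0.1, -1.0]
opening: 0.004
grip_force: 0.0
```

```bash
python3 s.py
```

```text
[9.65, [-1.404, 0.657, 1.163, 1.616, 0.892, -0.491], [408.704, -845.879, 487.925], [2.0, -1.276, 0.654], [0.159, 0.072, -0.994], 0.003993615965295451]
toolz [ 0.869 -0.479 -0.121] az -28.9 toolx [0.23 0.18 0.96] tooly [-0.44 -0.86  0.26]
```

arm_command --deltas '[{"dx": 0, "dy": 0.04, "dz": -0.02, "yaw": 5}, {"dx": 0, "dy": 0.04, "dz": -0.02, "yaw": 5}, {"dx": 0, "dy": 0.04, "dz": -0.02, "yaw": 4}, {"dx": 0, "dy": 0.04, "dz": -0.02, "yaw": 4}, {"dx": 0, "dy": 0.04, "dz": -0.02, "yaw": 0}, {"dx": 0, "dy": 0.04, "dz": -0.02, "yaw": 0}, {"dx": 0, "dy": 0.04, "dz": -0.02, "yaw": 0}, {"dx": 0, "dy": 0.04, "dz": -0.02, "yaw": 0}, {"dx": 0, "dy": 0.04, "dz": -0.02, "yaw": 0}, {"dx": 0, "dy": 0.04, "dz": -0.02, "yaw": 0}]'

```text
t: 10.65
eef_pos: [409.6, -445.3, 288.2]
tcp_rot: [2.006, -1.274, 0.959]
ft_force: [-0.1, 0.3, -0.8]
opening: -0.001
grip_force: 0.0
```

```bash
python3 s.py
```

```text
[10.65, [-1.335, 0.51, 2.187, 1.911, 1.278, -1.42], [409.605, -445.285, 288.2], [2.006, -1.274, 0.959], [-0.079, 0.255, -0.818], -0.0009815568021172396]
toolz [ 0.974 -0.191 -0.123] az -11.1 toolx [0.17 0.24 0.96] tooly [-0.15 -0.95  0.26]
```

arm_command --deltas '[{"dx": 0.005, "dy": 0.04, "dz": -0.004, "yaw": 0}, {"dx": 0.005, "dy": 0.04, "dz": -0.004, "yaw": 0}, {"dx": 0.005, "dy": 0.04, "dz": -0.004, "yaw": 0}, {"dx": 0.005, "dy": 0.04, "dz": -0.004, "yaw": 0}, {"dx": 0.005, "dy": 0.04, "dz": -0.004, "yaw": 0}, {"dx": 0.005, "dy": 0.04, "dz": -0.004, "yaw": 0}, {"dx": 0.005, "dy": 0.04, "dz": -0.004, "yaw": 0}, {"dx": 0.005, "dy": 0.04, "dz": -0.004, "yaw": 0}, {"dx": 0.005, "dy": 0.03, "dz": -0.004, "yaw": 0}, {"dx": 0.005, "dy": 0.03, "dz": -0.004, "yaw": 0}, {"dx": 0, "dy": 0, "dz": 0, "yaw": 0}]'

```text
t: 11.75
eef_pos: [460.5, -61.6, 247.8]
tcp_rot: [2.012, -1.275, 0.964]
ft_force: [0.4, -0.0, 0.4]
opening: 0.003
grip_force: 0.0
```

```bash
python3 s.py
python3 - <<'E'
from h import *
snap('side','s1');snap('wrist','w1')
a=cv2.imread('pics/s1.png');A=cv2.resize(a[150:290,170:400],None,fx=3.4,fy=3.4,interpolation=cv2.INTER_CUBIC)
cv2.imwrite('pics/c2.png',A[:600,:800])
E
```

```text
[11.75, [-0.387, 0.65, 2.762, 2.936, 1.711, -1.894], [460.454, -61.562, 247.763], [2.012, -1.275, 0.964], [0.382, -0.041, 0.368], 0.003102504061967503]
toolz [ 0.976 -0.18  -0.124] az -10.5 toolx [0.17 0.24 0.96] tooly [-0.14 -0.95  0.26]
```

View pics/c2.png

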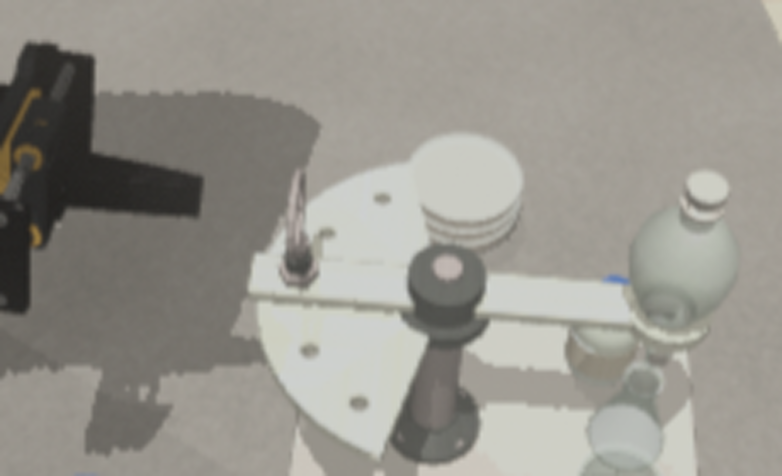

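The side crop shows the closed fingers level, with the tip at crop (203,197), facing the edge-on ring at (297,215). Next I'll refine the ring and hub positions from depth.

```bash
cat > m.py <<'E'
from h import *
def cloud(c):
    v,u=np.mgrid[0:420,0:560];d=c['range_z'];E=c['extrinsics']
    r=np.stack([(u-c['cx'])/c['fx'],-(v-c['cy'])/c['fy'],-np.ones_like(d)],-1)
    return (E[:3,3]+(r@E[:3,:3].T)*d[...,None]).reshape(-1,3)
def proj(c,P):
    E=c['extrinsics'];q=E[:3,:3].T@(np.array(P)-E[:3,3]);return [round(float(c['cx']+c['fx']*q[0]/-q[2]),1),round(float(c['cy']-c['fy']*q[1]/-q[2]),1)]
E
python3 - <<'E'
from m import *
for f in('top0','side0'):
    c=ld(f);P=cloud(c)
    b=lambda a,l,h:P[(abs(P[:,0]-a[0])<a[2])&(abs(P[:,1]-a[1])<a[2])&(P[:,2]>l)&(P[:,2]<h)]
    h=b((618,-88,45),188,200);print(f,'hub',len(h),((h.max(0)+h.min(0))/2).round(1),h.mean(0).round(1))
    r=b((530,-71,40),205,270);print('ring',len(r),r.mean(0).round(1),r.min(0).round(1),r.max(0).round(1))
    if len(r)>3:
        q=r[:,:2]-r[:,:2].mean(0);w=np.linalg.svd(q)[2][0];print('ring dir az',np.degrees(np.arctan2(w[1],w[0])).round(1),'extent',(q@w).min().round(1),(q@w).max().round(1))
    hb=b((738,-110,30),285-8,290);print('stop',hb.mean(0).round(1))
s=ld('s1')
print('tip',proj(s,(479,-65,245.4)),'ringtop',proj(s,(530.3,-71.4,258)),'sleeve',proj(s,(530.3,-71.4,196)),'hubtop',proj(s,(618.7,-88.3,194)))
E
```

```text
top0 hub 262 [619.1 -89.5 192.9] [618.6 -89.2 190.8]
ring 134 [531.2 -71.9 232. ] [524.6 -96.2 205.5] [538.7 -46.1 260.6]
ring dir az -101.6 extent -26.6 25.0
stop [ 751.4 -116.3  284.3]
side0 hub 146 [619.8 -92.3 192. ] [619.3 -92.3 190.4]
ring 129 [532.2 -76.3 233.2] [ 525.1 -101.3  205.3] [538.5 -50.4 258.7]
ring dir az -102.3 extent -26.2 25.6
stop [ 751.8 -119.4  282.9]
tip [228.8, 207.1] ringtop [255.3, 203.5] sleeve [256.2, 223.4] hubtop [300.3, 227.2]
```

arm_command --deltas '[{"dx": 0.008, "dy": -0.002, "dz": -0.008, "yaw": 0}, {"dx": 0.008, "dy": -0.002, "dz": -0.008, "yaw": 0}, {"dx": 0.008, "dy": -0.001, "dz": 0, "yaw": 0}, {"dx": 0.008, "dy": -0.001, "dz": 0, "yaw": 0}, {"dx": 0.008, "dy": -0.001, "dz": 0, "yaw": 0}, {"dx": 0, "dy": 0, "dz": 0, "yaw": 0}]'

```text
t: 12.45
eef_pos: [500.8, -75.8, 232.3]
tcp_rot: [2.001, -1.277, 0.962]
ft_force: [-0.6, 0.0, 0.4]
opening: 0.006
grip_force: 0.0
```

```bash
python3 s.py
python3 - <<'E'
from h import *
snap('side','s2');snap('top','t2');
a=cv2.imread('pics/s2.png');A=cv2.resize(a[170:250,210:300],None,fx=4.4,fy=4.4,interpolation=cv2.INTER_CUBIC)
b=cv2.imread('pics/t2.png');B=cv2.resize(b[190:270,255:345],None,fx=4.4,fy=4.4,interpolation=cv2.INTER_CUBIC)
cv2.imwrite('pics/c3.png',np.hstack([A,B]))
E
```

```text
[12.45, [-0.366, 0.659, 2.653, 2.971, 1.617, -1.868], [500.75, -75.781, 232.286], [2.001, -1.277, 0.962], [-0.644, 0.002, 0.36], 0.006015290680389329]
toolz [ 0.974 -0.193 -0.121] az -11.2 toolx [0.17 0.24 0.96] tooly [-0.16 -0.95  0.26]
```

View pics/c3.png

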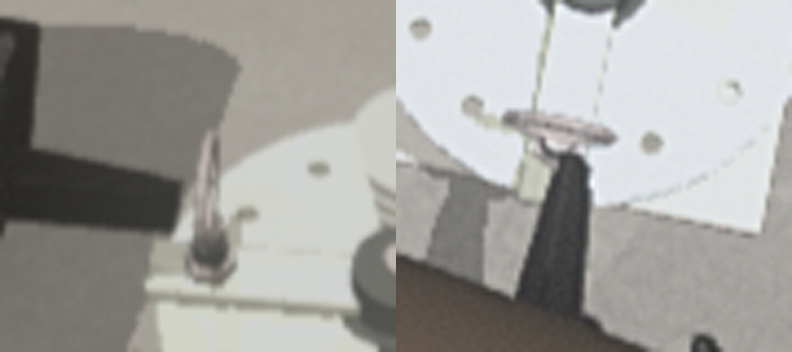

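The tip stops just short of the ring. In the top crop, the tip at (572,155) sits right of the ring's centre at (559,127), so I'll shift +y about 7.5 mm before going in.

arm_command --deltas '[{"dx": 0, "dy": 0.004, "dz": 0, "yaw": 0}, {"dx": 0, "dy": 0.004, "dz": 0, "yaw": 0}, {"dx": 0, "dy": 0, "dz": 0, "yaw": 0}, {"dx": 0.005, "dy": -0.001, "dz": 0, "yaw": 0}, {"dx": 0.005, "dy": -0.001, "dz": 0, "yaw": 0}, {"dx": 0.004, "dy": -0.001, "dz": 0, "yaw": 0}, {"dx": 0, "dy": 0, "dz": 0, "yaw": 0}]'

```text
t: 13.25
eef_pos: [514.4, -68.9, 232.7]
tcp_rot: [2.003, -1.277, 0.964]
ft_force: [0.1, 0.3, -0.4]
opening: 0.006
grip_force: 0.0
```

```bash
python3 s.py
python3 - <<'E'
from h import *
snap('side','s3');snap('top','t3');
a=cv2.imread('pics/s3.png');A=cv2.resize(a[170:250,210:300],None,fx=4.4,fy=4.4,interpolation=cv2.INTER_CUBIC)
b=cv2.imread('pics/t3.png');B=cv2.resize(b[190:270,255:345],None,fx=4.4,fy=4.4,interpolation=cv2.INTER_CUBIC)
cv2.imwrite('pics/c4.png',np.hstack([A,B]))
E
```

```text
[13.25, [-0.326, 0.642, 2.617, 3.009, 1.566, -1.855], [514.359, -68.872, 232.71], [2.003, -1.277, 0.964], [0.106, 0.275, -0.418], 0.006354336578158594]
toolz [ 0.974 -0.189 -0.121] az -11.0 toolx [0.17 0.24 0.96] tooly [-0.15 -0.95  0.26]
```

View pics/c4.png

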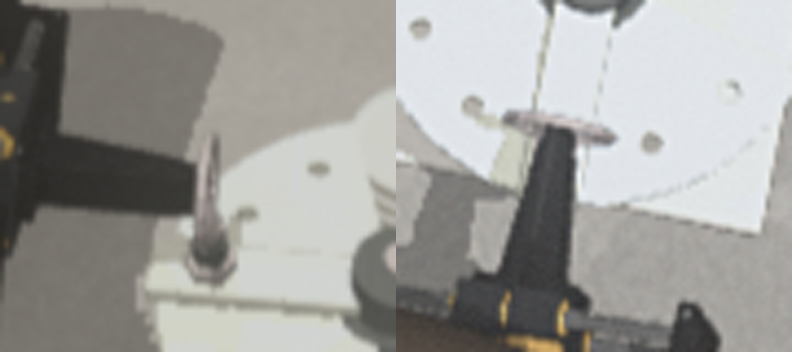

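The tip is centred in the ring with no contact force. I'll go 14 mm deeper and start lifting.

arm_command --deltas '[{"dx": 0.005, "dy": -0.001, "dz": 0, "yaw": 0}, {"dx": 0.005, "dy": -0.001, "dz": 0, "yaw": 0}, {"dx": 0.004, "dy": -0.001, "dz": 0, "yaw": 0}, {"dx": 0, "dy": 0, "dz": 0.003, "yaw": 0}, {"dx": 0, "dy": 0, "dz": 0.003, "yaw": 0}, {"dx": 0, "dy": 0, "dz": 0.003, "yaw": 0}, {"dx": 0, "dy": 0, "dz": 0.003, "yaw": 0}, {"dx": 0, "dy": 0, "dz": 0, "yaw": 0}]'

```text
t: 14.15
eef_pos: [527.6, -71.7, 244.6]
tcp_rot: [2.008, -1.276, 0.958]
ft_force: [1.6, -0.2, -4.6]
opening: 0.004
grip_force: 2.2
```

arm_command --deltas '[{"dx": 0, "dy": 0, "dz": 0.002, "yaw": 0}, {"dx": 0, "dy": 0, "dz": 0.002, "yaw": 0}, {"dx": 0, "dy": 0, "dz": 0, "yaw": 0}]'

```text
t: 14.45
eef_pos: [527.7, -71.7, 248.5]
tcp_rot: [2.007, -1.276, 0.959]
ft_force: [1.0, 0.0, -5.2]
opening: 0.002
grip_force: 2.5
```

```bash
python3 s.py
```

```text
[14.45, [-0.32, 0.57, 2.569, 3.014, 1.446, -1.839], [527.73, -71.719, 248.456], [2.007, -1.276, 0.959], [1.041, 0.021, -5.232], 0.002354064620966046]
toolz [ 0.974 -0.189 -0.123] az -11.0 toolx [0.17 0.24 0.96] tooly [-0.15 -0.95  0.26]
```

Hooked: the wrist reads about 5 N down, which matches the spring. I'll raise it 6 mm more and measure the ring's height.

arm_command --deltas '[{"dx": 0, "dy": 0, "dz": 0.002, "yaw": 0}, {"dx": 0, "dy": 0, "dz": 0.002, "yaw": 0}, {"dx": 0, "dy": 0, "dz": 0.002, "yaw": 0}, {"dx": 0, "dy": 0, "dz": 0, "yaw": 0}]'

```text
t: 14.85
eef_pos: [527.7, -71.7, 254.6]
tcp_rot: [2.006, -1.276, 0.96]
ft_force: [0.1, -1.0, -6.7]
opening: 0.005
grip_force: 3.0
```

```bash
python3 s.py
python3 - <<'E'
from m import *
for n,c0 in(('top','top0'),('side','side0')):
    snap(n,n+'4')
    for f in (c0,n+'4'):
        P=cloud(ld(f));C=np.array(ld(f)['color']).reshape(-1,3).astype(int)
        k=(abs(P[:,0]-531)<12)&(abs(P[:,1]+73)<30)&(P[:,2]>205)&(C.sum(1)>300)
        z=np.sort(P[k,2]);print(f,len(z),z[-6:].round(1))
E
```

```text
[14.85, [-0.32, 0.548, 2.564, 3.013, 1.419, -1.835], [527.731, -71.723, 254.628], [2.006, -1.276, 0.96], [0.121, -1.029, -6.699], 0.004809031454155333]
toolz [ 0.974 -0.19  -0.122] az -11.0 toolx [0.17 0.24 0.96] tooly [-0.15 -0.95  0.26]
top0 134 [258.9 259.  259.1 259.5 259.7 260.6]
top4 111 [273.1 273.1 273.5 273.6 274.4 276. ]
side0 120 [257.  257.1 257.8 257.9 258.3 258.7]
side4 120 [271.2 271.4 271.5 271.8 271.9 271.9]
```

The ring has risen about 14 mm, so the pin is clear. I'll swing −15° along the arc about the pivot and check.

arm_command --deltas '[{"dx": 0.0011, "dy": 0.0047, "dz": 0, "yaw": -3}, {"dx": 0.0014, "dy": 0.0047, "dz": 0, "yaw": -3}, {"dx": 0.0016, "dy": 0.0046, "dz": 0, "yaw": -3}, {"dx": 0.0018, "dy": 0.0045, "dz": 0, "yaw": -3}, {"dx": 0.0021, "dy": 0.0044, "dz": 0, "yaw": -3}, {"dx": 0, "dy": 0, "dz": 0, "yaw": 0}]'

```text
t: 15.55
eef_pos: [536.2, -47.4, 254.4]
tcp_rot: [2.006, -1.276, 0.7]
ft_force: [-0.5, 0.2, -6.7]
opening: 0.001
grip_force: 3.0
```

```bash
cat > a.py <<'E'
from m import *
import sys
t=sys.argv[1]
for n in('top','side'):
    c=snap(n,n+t)
    for f in (n+'0',n+t):
        c=ld(f);P=cloud(c);b=(619,-89.3) if n=='top' else (619.8,-92.3)
        C=np.array(c['color']).reshape(-1,3).astype(int)
        d=np.hypot(P[:,0]-b[0],P[:,1]-b[1])
        k=(abs(d-90)<14)&(P[:,0]<b[0]-30)&(P[:,2]>205)&(P[:,2]<285)&(C.sum(1)>300)
        m=P[k];top=m[m[:,2]>m[:,2].max()-9]
        f1=P[(d>120)&(d<155)&(P[:,0]>b[0])&(P[:,2]>278)&(P[:,2]<292)]
        g=lambda q:np.degrees(np.arctan2(q[:,1].mean()-b[1],q[:,0].mean()-b[0])).round(1) if len(q) else None
        print(f,'ring az',g(top),'z',np.sort(m[:,2])[-4:].round(1),'funnel az',g(f1),len(f1))
E
python3 s.py;python3 a.py 5
```

```text
[15.55, [-0.012, 0.545, 2.479, 3.591, 1.342, -1.891], [536.19, -47.431, 254.4], [2.006, -1.276, 0.7], [-0.548, 0.215, -6.681], 0.001098097000194888]
toolz [ 0.893 -0.434 -0.122] az -25.9 toolx [0.22 0.19 0.96] tooly [-0.39 -0.88  0.26]
top0 ring az 169.4 z [259.1 259.5 259.7 260.6] funnel az -11.5 102
top5 ring az 154.3 z [273.5 273.6 274.1 275.3] funnel az -25.8 103
side0 ring az 169.9 z [257.8 257.9 258.3 258.7] funnel az -11.5 105
side5 ring az 156.1 z [270.7 271.1 272.2 272.2] funnel az -25.5 116
```

The arm is at about −14.3°. For the rest I'll use a little less yaw to keep J4 in range.

arm_command --deltas '[{"dx": 0.0023, "dy": 0.0043, "dz": 0, "yaw": -2}, {"dx": 0.0025, "dy": 0.0042, "dz": 0, "yaw": -2}, {"dx": 0.0027, "dy": 0.004, "dz": 0, "yaw": -2}, {"dx": 0.0029, "dy": 0.0039, "dz": 0, "yaw": -2}, {"dx": 0.0032, "dy": 0.0037, "dz": 0, "yaw": -2}, {"dx": 0, "dy": 0, "dz": 0, "yaw": 0}]'

```text
t: 16.25
eef_pos: [549.5, -28.8, 254.3]
tcp_rot: [2.005, -1.276, 0.525]
ft_force: [-3.5, 3.6, -7.0]
opening: 0.005
grip_force: 3.6
```

```bash
python3 s.py;python3 a.py 6
```

```text
[16.25, [0.149, 0.555, 2.358, 3.953, 1.288, -2.006], [549.539, -28.804, 254.306], [2.005, -1.276, 0.525], [-3.511, 3.624, -6.978], 0.00507347731490306]
toolz [ 0.803 -0.583 -0.122] az -36.0 toolx [0.25 0.15 0.96] tooly [-0.54 -0.8   0.26]
top0 ring az 169.4 z [259.1 259.5 259.7 260.6] funnel az -11.5 102
top6 ring az 140.9 z [273.2 273.5 274.5 276.4] funnel az -39.5 105
side0 ring az 169.9 z [257.8 257.9 258.3 258.7] funnel az -11.5 105
side6 ring az 141.1 z [270.4 270.4 270.5 272. ] funnel az -39.4 125
```

About 1.5° is left, so a small tangential nudge.

arm_command --deltas '[{"dx": 0.0006, "dy": 0.0012, "dz": 0, "yaw": 0}, {"dx": 0.0006, "dy": 0.0012, "dz": 0, "yaw": 0}, {"dx": 0, "dy": 0, "dz": 0, "yaw": 0}, {"dx": 0, "dy": 0, "dz": 0, "yaw": 0}]'

```text
t: 16.75
eef_pos: [550.6, -26.6, 254.4]
tcp_rot: [2.006, -1.276, 0.523]
ft_force: [-2.8, 0.2, -6.0]
opening: 0.002
grip_force: 3.2
```

```bash
python3 s.py;python3 a.py 7
```

```text
[16.75, [0.155, 0.556, 2.354, 3.96, 1.286, -2.009], [550.621, -26.584, 254.419], [2.006, -1.276, 0.523], [-2.763, 0.22, -6.007], 0.0023145383431211657]
toolz [ 0.803 -0.584 -0.122] az -36.0 toolx [0.25 0.15 0.96] tooly [-0.54 -0.8   0.26]
top0 ring az 169.4 z [259.1 259.5 259.7 260.6] funnel az -11.5 102
top7 ring az 139.3 z [272.5 272.6 272.7 275.2] funnel az -40.9 105
side0 ring az 169.9 z [257.8 257.9 258.3 258.7] funnel az -11.5 105
side7 ring az 139.6 z [271.3 272.2 272.4 272.7] funnel az -40.9 128
```

The swing is now about 30°. Lowering until the finger hangs free in the ring.

arm_command --deltas '[{"dx": 0, "dy": 0, "dz": -0.003, "yaw": 0}, {"dx": 0, "dy": 0, "dz": -0.003, "yaw": 0}, {"dx": 0, "dy": 0, "dz": -0.003, "yaw": 0}, {"dx": 0, "dy": 0, "dz": -0.003, "yaw": 0}, {"dx": 0, "dy": 0, "dz": -0.003, "yaw": 0}, {"dx": 0, "dy": 0, "dz": -0.003, "yaw": 0}, {"dx": 0, "dy": 0, "dz": -0.002, "yaw": 0}, {"dx": 0, "dy": 0, "dz": 0, "yaw": 0}, {"dx": 0, "dy": 0, "dz": 0, "yaw": 0}]'

```text
t: 17.75
eef_pos: [550.7, -26.3, 234.6]
tcp_rot: [2.005, -1.277, 0.525]
ft_force: [-0.4, 0.2, -0.5]
opening: 0.004
grip_force: 0.0
```

```bash
python3 s.py;python3 a.py 8
```

```text
[17.75, [0.155, 0.609, 2.364, 3.948, 1.33, -1.961], [550.702, -26.332, 234.565], [2.005, -1.277, 0.525], [-0.411, 0.174, -0.469], 0.0035583844805296585]
toolz [ 0.803 -0.583 -0.122] az -36.0 toolx [0.25 0.15 0.96] tooly [-0.54 -0.8   0.26]
top0 ring az 169.4 z [259.1 259.5 259.7 260.6] funnel az -11.5 102
top8 ring az 139.3 z [259.  259.1 259.3 260.5] funnel az -41.1 103
side0 ring az 169.9 z [257.8 257.9 258.3 258.7] funnel az -11.5 105
side8 ring az 140.1 z [257.  257.  257.  258.7] funnel az -41.0 127
```

The ring is back at its home height, so the pin is home. Withdrawing straight back.

arm_command --deltas '[{"dx": -0.004, "dy": 0.003, "dz": 0, "yaw": 0}, {"dx": -0.004, "dy": 0.003, "dz": 0, "yaw": 0}, {"dx": -0.004, "dy": 0.003, "dz": 0, "yaw": 0}, {"dx": -0.006, "dy": 0.004, "dz": 0, "yaw": 0}, {"dx": -0.006, "dy": 0.004, "dz": 0, "yaw": 0}, {"dx": -0.008, "dy": 0.006, "dz": 0, "yaw": 0}, {"dx": -0.008, "dy": 0.006, "dz": 0, "yaw": 0}, {"dx": -0.008, "dy": 0.006, "dz": 0, "yaw": 0}, {"dx": 0, "dy": 0, "dz": 0, "yaw": 0}, {"dx": 0, "dy": 0, "dz": 0, "yaw": 0}]'

```text
t: 18.85
eef_pos: [502.7, 9.1, 234.4]
tcp_rot: [2.006, -1.276, 0.524]
ft_force: [0.3, -0.2, -0.5]
opening: 0.003
grip_force: 0.0
```

```bash
python3 s.py;python3 a.py 9; python3 -c "
from h import *
a=cv2.imread('pics/side9.png');b=cv2.imread('pics/top9.png')
f=lambda q:cv2.resize(q,(400,300),interpolation=cv2.INTER_CUBIC)
cv2.imwrite('pics/c5.png',np.hstack([f(a[160:325,200:420]),f(b[95:260,220:440])]))"
```

```text
[18.85, [0.285, 0.607, 2.438, 4.066, 1.39, -1.917], [502.666, 9.077, 234.402], [2.006, -1.276, 0.524], [0.3, -0.198, -0.542], 0.0031569069548204837]
toolz [ 0.803 -0.583 -0.122] az -36.0 toolx [0.25 0.15 0.96] tooly [-0.54 -0.8   0.26]
top0 ring az 169.4 z [259.1 259.5 259.7 260.6] funnel az -11.5 102
top9 ring az 139.6 z [259.1 259.5 260.5 260.7] funnel az -41.1 103
side0 ring az 169.9 z [257.8 257.9 258.3 258.7] funnel az -11.5 105
side9 ring az 139.2 z [256.9 257.2 257.3 257.8] funnel az -41.1 127
```

View pics/c5.png

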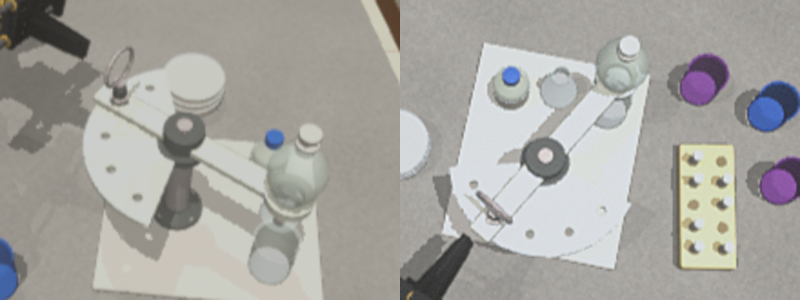

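The fingers are clear of the ring (side crop tip at (88,45), ring at (119,65)). The funnel stands over the beaker at (272,255), and nothing else has moved.

```bash
python3 -c "
from cell import job_done
print(job_done())"
```

```text
the job is handed in; nothing more can be done
None
```

The job is handed in (no verdict came back): the ring was hooked and lifted about 14 mm, the arm swung one hole (about 30°), the pin is home, the spout is over the clear beaker and the robot is clear of everything, though joint 3 read up to 0.003 rad below its 0.05 limit while I was tilting the tool.

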